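Fix the pour-over stand's sliding arm at its middle hole

TASK

Set the pour-over stand up for the mug: slide its arm along the clamp until the arm's middle hole lies under the thumbscrew, then turn the thumbscrew clockwise down through the arm until its head sits home on the clamp. Leave the mug and the other things on the counter where they are.

Things in the scene. Friction and masses are not known exactly. Their poses are not given: they have to be found in the camera images.
- stand: Fixed pour-over stand: glass base 170 x 300 mm on feet (top 14 mm above the counter, local y -70 to +230), steel post 24 mm thick, on it a steel clamp: a trough 96 mm long (y), 38 wide (x), floor 160 mm above the counter, walls 5.5 mm high, with a strap across its middle. Origin: on the counter, on the axis of post and thumbscrew; z up, y along the sliding arm from tail to ring.
- clamp_hole (a point): Point on the thumbscrew's upright axis at the strap's top face, 176.5 mm above the counter. The strap is 38 mm (x) by 22 mm (y) by 11 mm thick and bridges the trough; the screw runs in its threaded hole. Axes as the stand's.
- sliding_arm: Steel arm lying in the trough, under the strap; slides along the stand's y (1 mm play each side, 1 to 3 N). Flat bar 24 x 212 x 4 mm, three 10 mm holes 25 mm apart; at +y a wire ring (86 mm, centre 150 mm from the middle hole), at -y a turned-up tail tab. Origin: underside of the bar at the middle hole; y from tail to ring. About 0.24 kg. Starts 15 to 45 mm too far towards the tail (-y).
- middle_hole (a point): Centre of the arm's middle hole at the bar's top face. Axes as the arm's. The strap hides the hole under it; when the middle hole is lined up, the two outer holes show evenly on either side of the strap.
- tail_tab (a point): Middle of the outer (tail side, -y) face of the tail tab, 105 mm from the middle hole, 173 mm above the counter. The tab is 24 mm wide, 4 mm thick and stands up 18 mm above the bar (its top 182 mm above the counter). Axes as the arm's.
- wing_grip (a point): Centre of the thumbscrew's wing, on the screw's axis; z up, local x along the wing, so fingers close along local y. Wing 42 mm long, 9 to 10 mm thick, 24 mm high; this point is 12 mm below its top and 17 mm above the underside of the round head (20 mm across, 5 mm high). 202.5 mm above the counter with the screw all the way up, 193.5 mm with it home; turns and sinks with the screw.
- thumbscrew (a joint): Turn of the thumbscrew in rad, clockwise from above: 0 all the way up, 6.28 home (head on the strap, hard stop). One turn sinks it 9 mm (steep quick thread); it stays where it is left (drag 0.04 N m). Starts at 0 to 0.5. Shank 8 mm thick with a tapered point that reaches the arm after about 1.4 rad; if the hole is more than about 3 mm off, it jams on the arm.
- mug: Green ceramic mug with a handle, 80 mm across, 90 mm high, standing on the stand's glass base under the place where the ring will be. Origin: centre of its underside.
- dripper: Clear plastic pour-over dripper on the counter: cone 112 mm across and 80 mm high on a round foot, small handle. Origin: centre of its underside.
- spoon_rest: Wooden spoon rest, 130 x 85 x 14 mm, on the counter. Origin: centre of its underside.
- spoon: Wooden spoon, 170 mm long, lying on the spoon rest. Origin: near its middle.
- kettle: Squat aluminium kettle, 168 mm across, 190 mm high with its bail handle, short spout with a flip cover. Origin: centre of its underside.
- coffee_jar: Glass jar with a wooden lid, 84 mm across, 130 mm high. Origin: centre of its underside.
- filter_tin: Low aluminium tin, 100 mm across, 75 mm high. Origin: centre of its underside.

How it is judged:
On the way, in this order (a step that is already met when the one before it is completed fails the run):
1. the arm's middle hole lies under the thumbscrew (within 4.5 mm) and the arm is still (horizontal distance between middle_hole and clamp_hole below 0.0045 m and linear speed of sliding_arm below 0.02 m/s), for 0.2 s.
2. the thumbscrew is home through the middle hole (value of joint thumbscrew above 5.95 rad and horizontal distance between middle_hole and clamp_hole below 0.002 m), for 0.2 s.
At the end, for the whole second after the job is handed in: The thumbscrew is turned home (5.95 rad or more of 6.28: its head within 0.5 mm of the strap) through the arm's middle hole (hole centre within 2 mm of the screw's axis), and the arm lies level and still in the clamp; the mug still stands on the base within 15 mm of where it was (all of step 2 and angle between sliding_arm's own z axis and vertical below 0.06 rad and linear speed of sliding_arm below 0.02 m/s and height (world z) of sliding_arm between 0.157 and 0.163 m and distance of mug from where it was at the start of the episode below 0.015 m); the robot touches nothing.
It fails at once if the mug is pushed more than 15 mm or tipped (distance of mug from where it was at the start of the episode above 0.015 m or angle between mug's own z axis and vertical above 0.2 rad).
It fails at once if another thing on the counter is moved more than 20 mm (distance of any of dripper, spoon_rest, spoon, kettle, coffee_jar, filter_tin from where it was at the start of the episode above 0.02 m).
It also fails if it takes over 72 s, if anything falls off the work surface, if the arm or the gripper's body presses on something with over 40 N, if the wrist force passes 120 N, or if a joint passes its speed limit or range.

ROBOT

A 6-joint arm with a two-finger parallel gripper is mounted at the origin on the work surface. World frame = base frame: x ahead of the robot, y to its left, z up, the work surface at z = 0. Lengths are in m, angles in rad, forces in N, time in s.
With the tool pointing down it reaches from about 0.35 to 0.725 m from the base axis. Payload 4.3 kg.
Tool frame: the origin (TCP) lies at the very end of the fingers, on their centre line; the grasp point (between the pads) lies 19 mm behind it; z points along the fingers, y is the line along which they close (so a half turn about z gives the same grasp; the last joint's range is limited). The gripper opens to 85 mm and grips with 20 to 120 N. Pads are 22 mm wide; open, the fingers measure 114 mm over their backs; the gripper's body (76 mm by 85 mm) begins 54 mm behind the grasp point. The pads swing forward as they close: fully open they stand 13 mm farther back than shut.
Start: joints at [1.069, 0.377, 0.081, 1.274, 0, 1.46], TCP at [0.22, 0.531, 0.207] pointing down, gripper open.
Joint ranges: [-2.72, 2.72], [-0.84, 1.66], [-1.02, 1.22], [-1.77, 2.12], [-1.37, 1.28], [-3.14, 3.14]. Speed limits (rad/s): [2.57, 2.57, 3.14, 3.14, 3.14, 3.14].

INTERFACE

Orientations are given as a rotation vector (axis times angle).
In Python, from cell import manip, probe_bus, grab_frame, close_job gives the robot as it stands (manip), with the cameras as plain functions, the job as plain functions and the readings (probe_bus).
- The arm moves only by the tool shift_gripper, called after "Emit:" as name(argument=value, ...) on one line, values as JSON. Schema: {"type":"object","properties":{"plan":{"type":"object","properties":{"finger_gap":{"type":"array","items":{"type":"number"},"minItems":1,"maxItems":8},"sx":{"type":"array","items":{"type":"number"},"minItems":1,"maxItems":8},"sy":{"type":"array","items":{"type":"number"},"minItems":1,"maxItems":8},"sz":{"type":"array","items":{"type":"number"},"minItems":1,"maxItems":8},"yaw":{"type":"array","items":{"type":"number"},"minItems":1,"maxItems":8}},"additionalProperties":false,"required":["finger_gap","sx","sy","sz","yaw"]},"grip_force":{"type":"number"},"only":{"type":"string"},"quiet":{"type":"boolean"},"lines":{"type":"string"}},"required":["plan"],"additionalProperties":false}. plan is an object with one list for each field, all of the same length, 1 to 8, a row being the entries at one place: finger_gap (the finger opening in m), sx, sy, sz (the shift in normalised numbers (1 is 1 m)), yaw (a turn about the tool's z in normalised numbers (1 is pi rad)); each row is the pose to reach, as a shift and turn from the pose commanded when the call began, along the tool's axes at that moment; what a row does not reach only later rows make up. A row lasts 1/8 s, in which the tool goes at most 0.0625 m and 0.188 rad, less where a joint would pass 70% of its speed; a pose out of reach is approached as far as the arm can. The fingers move at their own pace and stop on an object; grip_force is the grip in N (left out, the last holds). Time passes only in rows, so rows that do not move let the fingers close. The tool returns the time, the measured TCP pose, the force, the opening and the grip force at its end. only (a regular expression) keeps the lines of the reply that match it, lines (a string "A,B") keeps lines A to B, and quiet returns only ok. A shift or turn number past 1, either way, is cut back to 1. Input that does not fit is refused with a message, and nothing moves.
- probe_bus.state(): the state, without advancing time (a new reading comes with each control period).
- grab_frame(name): name is "scene" or "top"; returns a dict with "color" (420x560x3 uint8, red, green, blue), "fx", "fy", "cx", "cy" (pixels), "position" and "attitude" of the camera in the world. Camera axes: x right, y up, looking along -z (the intrinsics and any distortion apply to the point x, -y, -z); pixel columns grow to the right and rows downward; lengths in m; the calibration is good to about 2 mm. A picture is of the moment at which its call begins. There is no depth.
- close_job(): hands the job in; it is judged then, once.
The state is a dict: "clock": time; "joint_positions": joint angles; "dq": joint speeds; "joint_torque": joint torques, N m; "position": TCP position; "orientation": TCP orientation; "wrist_force": force on the tool from outside, world axes, zero at the start; "wrist_torque": the same for the moment, N m; "grip_width": finger opening in m; "gripper_force": force on a finger pad.
Only numpy, scipy, OpenCV 4.12 (cv2) and the standard library are available. Lean on these libraries where they do the work, as an engineer would, in place of code of your own. Each camera call takes 0.05 s, during which the arm holds its last target. There are 200 camera calls.

## Working session

There is one attempt and no reset: what is moved stays moved. The work goes in short steps, Python scripts to look and compute and a tool call to move; the robot and the scene stay as the last step left them, time stands still between calls to the robot, and variables do not carry over. Pictures are saved under pics/ and viewed, at most 10 in all, crops included, and the job is handed in when it is done.

```bash
ls; mkdir -p pics
```

Run:
```python
from cell import manip, probe_bus, grab_frame, close_job
import cv2,json
s=probe_bus.state(); print({k:s[k] for k in ('clock','position','orientation','grip_width','wrist_force')})
for n in('scene','top'):
    f=grab_frame(n); cv2.imwrite(f'pics/{n}0.png',f['color'][:,:,::-1])
    print(n,{k:v for k,v in f.items() if k!='color'})
```

```text
cell.py
pics
{'clock': 0.0, 'position': array([0.21925315, 0.53079876, 0.20554548]), 'orientation': array([-0.61146853, -3.08090892,  0.00310288]), 'grip_width': 0.08536856497714576, 'wrist_force': array([-0.05786246,  0.40191729,  0.36503679])}
scene {'fx': 385.18431769987495, 'fy': 385.18431769987495, 'cx': 275.72156278237776, 'cy': 208.11154540093233, 'position': array([1.22125296, 0.68689109, 0.88444578]), 'attitude': array([0.40609966, 1.02877769, 2.1880033 ])}
top {'fx': 400.12653557142244, 'fy': 400.12653557142244, 'cx': 276.56492746462084, 'cy': 212.15818311035864, 'position': array([0.42536072, 0.04170321, 1.40183238]), 'attitude': array([ 0.11065057, -0.0998507 , -1.54770946])}
```

View pics/scene0.png

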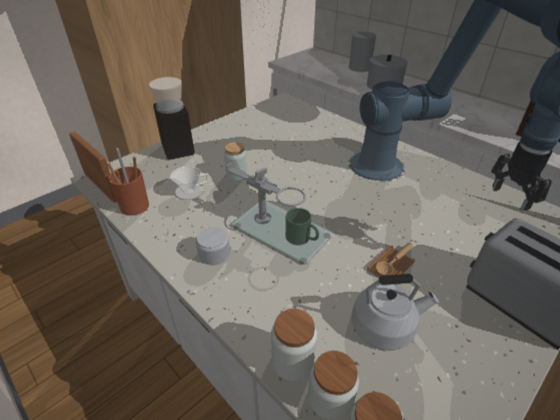

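View pics/top0.png

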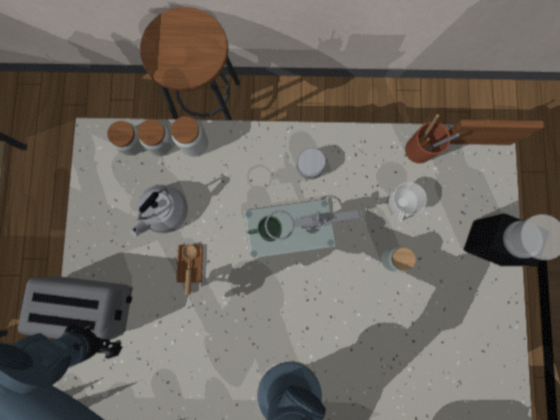

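The scene view shows the clamp at about (263,185). In the top view the clamp is at about (318,219), the ring at (278,225) and the tail at about (358,215). I'll enlarge both.

Run:
```python
import cv2,numpy as np
a=cv2.imread('pics/scene0.png')[155:235,225:325]; b=cv2.imread('pics/top0.png')[185:265,260:370]
a=cv2.resize(a,None,fx=7,fy=7,interpolation=3); b=cv2.resize(b,None,fx=7,fy=7,interpolation=3)
for im,x0,y0 in((a,225,155),(b,260,185)):
    for i in range(0,im.shape[1],70): cv2.putText(im,str(x0+i//7),(i,10),0,.4,(0,0,255)); cv2.line(im,(i,12),(i,18),(0,0,255))
    for i in range(0,im.shape[0],70): cv2.putText(im,str(y0+i//7),(0,i+4),0,.4,(0,0,255))
cv2.imwrite('pics/a1.png',a);cv2.imwrite('pics/b1.png',b)
```

```text
(no output)
```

View pics/a1.png

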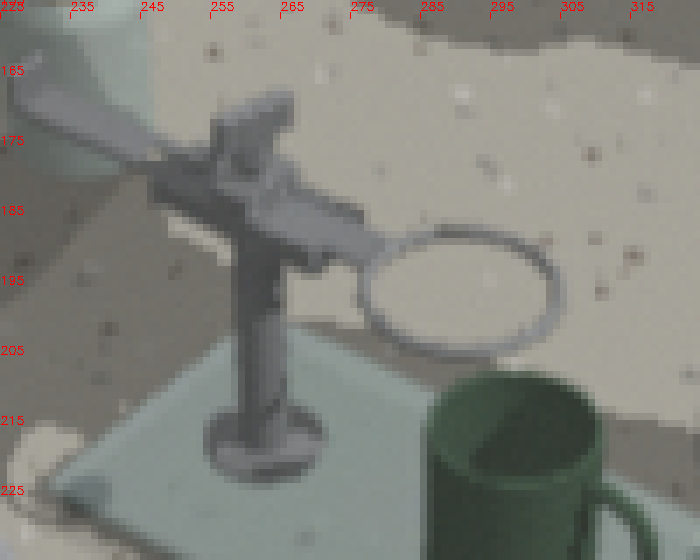

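View pics/b1.png

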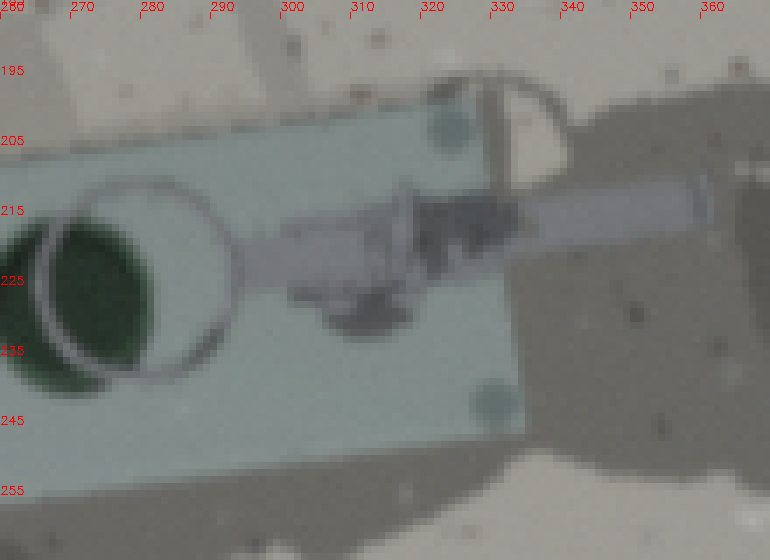

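Create h.py:
```python
import numpy as np,json
from scipy.spatial.transform import Rotation as R
C={'scene':(385.184,275.722,208.112,[1.22125296,0.68689109,0.88444578],[0.40609966,1.02877769,2.1880033]),
'top':(400.1265,276.565,212.158,[0.42536072,0.04170321,1.40183238],[0.11065057,-0.0998507,-1.54770946])}
def proj(n,P):
    f,cx,cy,p,a=C[n]; q=R.from_rotvec(a).inv().apply(np.atleast_2d(P)-p); return np.c_[cx-f*q[:,0]/q[:,2],cy+f*q[:,1]/q[:,2]]
def ray(n,u):
    f,cx,cy,p,a=C[n]; d=R.from_rotvec(a).apply([(u[0]-cx)/f,-(u[1]-cy)/f,-1]); return np.array(p),d/np.linalg.norm(d)
def tri(us,ut):
    A=0;b=0;rs=[ray('scene',us),ray('top',ut)]
    for p,d in rs: M=np.eye(3)-np.outer(d,d); A=A+M; b=b+M@p
    X=np.linalg.solve(A,b); return X,[float(np.linalg.norm((np.eye(3)-np.outer(d,d))@(X-p)))*1e3 for p,d in rs]
def onz(n,u,z):
    p,d=ray(n,u); return p+d*(z-p[2])/d[2]
```

Run:
```python
from h import *
np.set_printoptions(precision=4,suppress=True)
for n,a,b in [('ring',(291,196.3),(279.3,224.7)),('tail top',(228,164),(360,212.5)),('cornerL',(233,225),(330,197)),('cornerBot',(306,258),(247,206)),('cornerR',(329,234),(251,257)),('corner far',(270,201),(335,247)),('wingtop',(261.5,170),(316,216))]: print(n,*tri(a,b))
print(onz('scene',(262,219),.02))
```

```text
ring [0.5519 0.0449 0.1607] [2.865670395599689, 2.8656703955996465]
tail top [ 0.5942 -0.2045  0.1797] [0.6464907706685904, 0.6464907706687343]
cornerL [ 0.6648 -0.1271  0.0036] [10.465016103042307, 10.465016103042215]
cornerBot [0.6216 0.1658 0.0339] [12.878638697141785, 12.878638697141787]
cornerR [0.4563 0.1378 0.002 ] [1.5256513565274514, 1.525651356527187]
corner far [ 0.4859 -0.1412  0.0012] [15.45674379647327, 15.456743796473237]
wingtop [ 0.574  -0.0638  0.2151] [3.6622516154533398, 3.662251615453338]
[ 0.5797 -0.0579  0.02  ]
```

Create ov.py:
```python
from h import *
import cv2
def segs(x,y,yaw,s,w,sink=0):
    c,sn=np.cos(yaw),np.sin(yaw)
    T=lambda P:np.c_[x+c*P[:,0]-sn*P[:,1],y+sn*P[:,0]+c*P[:,1],P[:,2]]
    rect=lambda x0,x1,y0,y1,z:np.array([[x0,y0,z],[x1,y0,z],[x1,y1,z],[x0,y1,z],[x0,y0,z]],float)
    t=np.linspace(0,2*np.pi,40)
    L=[(rect(-.085,.085,-.07,.23,.014),(255,255,0)),(rect(-.019,.019,-.048,.048,.1655),(0,255,255)),(rect(-.019,.019,-.011,.011,.1765),(0,255,0)),
     (rect(-.012,.012,s-.105,s-.101,.182),(0,0,255)),(rect(-.012,.012,s-.105,s+.107,.164),(0,0,255)),
     (np.c_[.043*np.cos(t),s+.15+.043*np.sin(t),0*t+.162],(0,0,255))]
    for k in(-.025,0,.025): L.append((np.c_[.005*np.cos(t),s+k+.005*np.sin(t),0*t+.164],(255,0,0)))
    W=rect(-.021,.021,-.005,.005,.2145-sink); cw,sw=np.cos(w),np.sin(w)
    W=np.c_[cw*W[:,0]-sw*W[:,1],sw*W[:,0]+cw*W[:,1],W[:,2]]; L.append((W,(255,0,255)))
    return [(T(P),k) for P,k in L]
def overlay(imgs,par,out,k=7,wins={'scene':(225,155,90,72),'top':(260,192,110,70)}):
    ims=[]
    for n,im in imgs.items():
        x0,y0,w,h=wins[n]; b=cv2.resize(im[y0:y0+h,x0:x0+w],None,fx=k,fy=k,interpolation=cv2.INTER_CUBIC); b=cv2.convertScaleAbs(b,alpha=1.5)
        for P,c in segs(*par): cv2.polylines(b,[np.int32(np.round((proj(n,P)+.5-[x0,y0])*k*16))],False,c,1,cv2.LINE_AA,4)
        ims.append(b)
    W=max(i.shape[1] for i in ims); o=np.vstack([cv2.copyMakeBorder(i,0,0,0,W-i.shape[1],0) for i in ims])
    f=min(1,800/o.shape[1],600/o.shape[0]) if out else 1
    cv2.imwrite(out,cv2.resize(o,None,fx=f,fy=f,interpolation=cv2.INTER_AREA))
```

Run:
```python
from ov import *
from scipy.optimize import least_squares
obs=[('scene',(291,196.3),'ring'),('top',(279.3,224.7),'ring'),('scene',(228,164),'tail'),('top',(360,212.5),'tail'),('scene',(261.5,170),'wing'),('top',(316,216),'wing'),('scene',(262,219),'post')]
loc=lambda s:dict(ring=(0,s+.15,.162),tail=(0,s-.103,.182),wing=(0,0,.2145),post=(0,0,.018))
def res(p):
    x,y,a,s=p;c,sn=np.cos(a),np.sin(a);r=[]
    for n,u,k in obs:
        q=loc(s)[k]; r+=list((proj(n,[x+c*q[0]-sn*q[1],y+sn*q[0]+c*q[1],q[2]])[0]-u))
    return r
f=least_squares(res,[.577,-.06,.168,-.04]);print(f.x,np.round(f.fun,1))
im={n:cv2.imread(f'pics/{n}0.png') for n in('scene','top')}
overlay(im,(*f.x,0.0),'pics/o1.png',6)
```

```text
[ 0.57249745 -0.06412677  0.16647203 -0.03823734] [-1.1  0.  -1.1 -0.1 -0.5 -0.3 -0.3 -0.5 -0.9 -0.3 -0.8  1.3  0.4 -1.4]
```

View pics/o1.png

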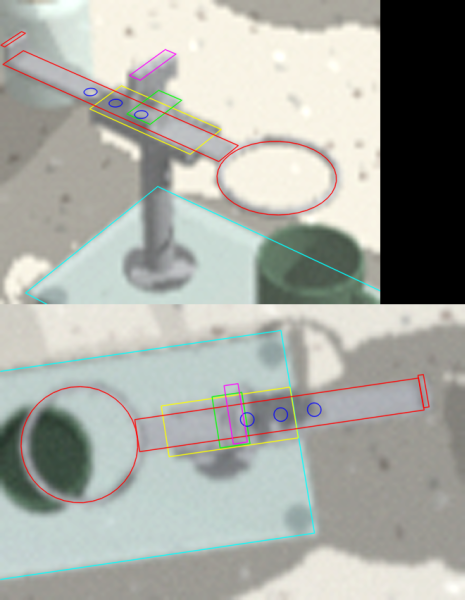

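The overlay matches both views: ring, tail, trough, base and wing all fit, with triangulated heights 0.161, 0.180 and 0.215 as expected. That puts the screw at about (0.572,-0.064), yaw 0.166, the arm about 38 mm short, and the wing along stand x. I'll grip the wing first as a probe for the screw's exact place, then grip the tail tab.

Create d.py:
```python
import sys
from h import *
from cell import manip, probe_bus, grab_frame, close_job
X,Y,A=.5725,-.0641,.1665
def go(lx,ly,z,turn=0):
    s=probe_bus.state(); r=R.from_rotvec(s['orientation']); c,n=np.cos(A),np.sin(A)
    t=np.array([X+c*lx-n*ly,Y+n*lx+c*ly,z]); ty=r.apply([0,1,0]); yaw=np.arctan2(ty[1],ty[0])
    d=-(A+np.pi/2+turn-yaw); d=(d+np.pi/2)%np.pi-np.pi/2
    w=s['position']-[X,Y,0]
    print('target',t.round(4),'tool delta',r.inv().apply(t-s['position']).round(4),'turn',round(d,3),'| tilt',r.apply([0,0,1]).round(3),'q6',s['joint_positions'][5].round(3))
    print('tcp local',round(c*w[0]+n*w[1],4),round(-n*w[0]+c*w[1],4),s['position'].round(4),'F',s['wrist_force'].round(1),'M',s['wrist_torque'].round(2),'width',round(s['grip_width'],4),'gf',s['gripper_force'],'t',s['clock'])
if __name__=='__main__': go(*map(float,sys.argv[1:]))
```

```bash
python3 d.py 0 0 .27
```

```text
target [ 0.5725 -0.0641  0.27  ] tool delta [-0.5537 -0.4152 -0.0637] turn -0.558 | tilt [-0.001 -0.002 -1.   ] q6 1.46
tcp local -0.2497 0.6453 [0.2193 0.5309 0.2057] F [ 0.4  0.5 -0.3] M [-0.03 -0.    0.01] width 0.0856 gf 0.0 t 0.1
```

Emit:
shift_gripper(plan={"finger_gap":[0.085, 0.085], "sx":[0, 0], "sy":[0, 0], "sz":[-0.06, -0.12], "yaw":[0, 0]}, grip_force=20)

```text
clock: 0.35
position: [0.2188, 0.53, 0.3261]
orientation: [-0.611, -3.08, 0.007]
wrist_force: [0.2, 1.7, 0.7]
grip_width: 0.0852
gripper_force: 0.0
```

```bash
python3 d.py 0 0 .26
```

```text
target [ 0.5725 -0.0641  0.26  ] tool delta [-0.5538 -0.4137  0.0677] turn -0.558 | tilt [-0.002 -0.004 -1.   ] q6 1.46
tcp local -0.2503 0.6445 [0.2188 0.53   0.3261] F [0.2 1.7 0.7] M [ 0.12 -0.02 -0.04] width 0.0852 gf 0.0 t 0.35
```

Careful with the scale: turns go in shares of pi rad. That gives: -0.557 rad / 3.1416 = -0.1773.

Emit:
shift_gripper(plan={"finger_gap":[0.085, 0.085, 0.085, 0.085, 0.085, 0.085, 0.085, 0.085], "sx":[-0.554, -0.554, -0.554, -0.554, -0.554, -0.554, -0.554, -0.554], "sy":[-0.415, -0.415, -0.415, -0.415, -0.415, -0.415, -0.415, -0.415], "sz":[0, 0, 0, 0, 0, 0, 0, 0], "yaw":[-0.1773, -0.1773, -0.1773, -0.1773, -0.1773, -0.1773, -0.1773, -0.1773]}, grip_force=20)

```text
clock: 1.35
position: [0.4685, 0.1121, 0.3263]
orientation: [0.259, -3.131, -0.0]
wrist_force: [0.4, 0.4, 0.8]
grip_width: 0.0853
gripper_force: 0.0
```

```bash
python3 d.py 0 0 .26
```

```text
target [ 0.5725 -0.0641  0.26  ] tool delta [-0.0737 -0.1909  0.0662] turn -0.001 | tilt [-0.  0. -1.] q6 -0.062
tcp local -0.0734 0.191 [0.4685 0.1121 0.3263] F [0.4 0.4 0.8] M [ 0.07 -0.04 -0.01] width 0.0853 gf 0.0 t 1.35
```

Emit:
shift_gripper(plan={"finger_gap":[0.085, 0.085, 0.085, 0.085, 0.085, 0.085], "sx":[-0.074, -0.074, -0.074, -0.074, -0.074, -0.074], "sy":[-0.191, -0.191, -0.191, -0.191, -0.191, -0.191], "sz":[0, 0, 0, 0.03, 0.066, 0.066], "yaw":[0, 0, 0, 0, 0, 0]}, grip_force=20)

```text
clock: 2.1
position: [0.5696, -0.0619, 0.2568]
orientation: [0.258, -3.123, -0.004]
wrist_force: [-0.3, -0.2, 0.4]
grip_width: 0.0851
gripper_force: 0.0
```

```bash
python3 d.py 0 0 .194
```

Run:
```python
from ov import *
from cell import manip, probe_bus, grab_frame, close_job
f=grab_frame('scene'); im=f['color'][:,:,::-1].copy(); cv2.imwrite('pics/s2.png',im)
cv2.imwrite('pics/s2c.png',cv2.resize(im[100:240,200:340],None,fx=4,fy=4,interpolation=3))
```

```text
target [ 0.5725 -0.0641  0.194 ] tool delta [-0.003  -0.0028  0.0628] turn -0.002 | tilt [-0.008  0.002 -1.   ] q6 -0.384
tcp local -0.0025 0.0026 [ 0.5696 -0.0619  0.2568] F [-0.3 -0.2  0.4] M [-0.    0.03 -0.02] width 0.0851 gf 0.0 t 2.1
```

View pics/s2c.png

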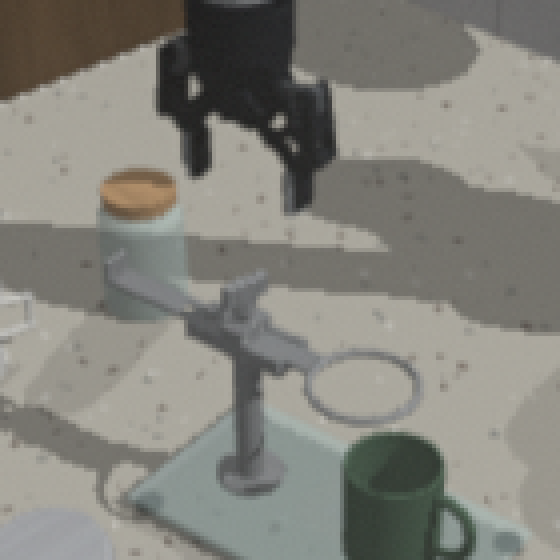

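The open fingers, at crop (195,170) and (295,205), straddle the wing at (243,285), so the hand is centred above it. I'll descend and close.

Emit:
shift_gripper(plan={"finger_gap":[0.085, 0.085, 0.085, 0.0, 0.0, 0.0, 0.0, 0.0], "sx":[-0.001, -0.001, -0.001, -0.001, -0.001, -0.001, -0.001, -0.001], "sy":[-0.001, -0.001, -0.001, -0.001, -0.001, -0.001, -0.001, -0.001], "sz":[0.03, 0.063, 0.063, 0.063, 0.063, 0.063, 0.063, 0.063], "yaw":[0, 0, 0, 0, 0, 0, 0, 0]}, grip_force=20)

```text
clock: 3.15
position: [0.5736, -0.0631, 0.1977]
orientation: [-0.259, 3.131, -0.0]
wrist_force: [-0.6, -0.5, -0.2]
grip_width: -0.0001
gripper_force: 0.0
```

```bash
python3 d.py 0 0 .194
```

```text
target [ 0.5725 -0.0641  0.194 ] tool delta [ 0.0013 -0.0008  0.0037] turn -0.001 | tilt [ 0.  0. -1.] q6 -0.385
tcp local 0.0013 0.0008 [ 0.5736 -0.0631  0.1977] F [-0.6 -0.5 -0.2] M [ 0.02  0.01 -0.01] width -0.0001 gf 0.0 t 3.15
```

Run:
```python
from ov import *
from cell import manip, probe_bus, grab_frame, close_job
o=[]
for n,(x,y) in (('scene',(215,120)),('top',(265,170))):
    im=grab_frame(n)['color'][:,:,::-1].copy(); cv2.imwrite(f'pics/{n}3.png',im)
    o.append(cv2.resize(im[y:y+100,x:x+65],None,fx=6,fy=6,interpolation=3))
cv2.imwrite('pics/c3.png',np.hstack(o))
```

```text
(no output)
```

View pics/c3.png

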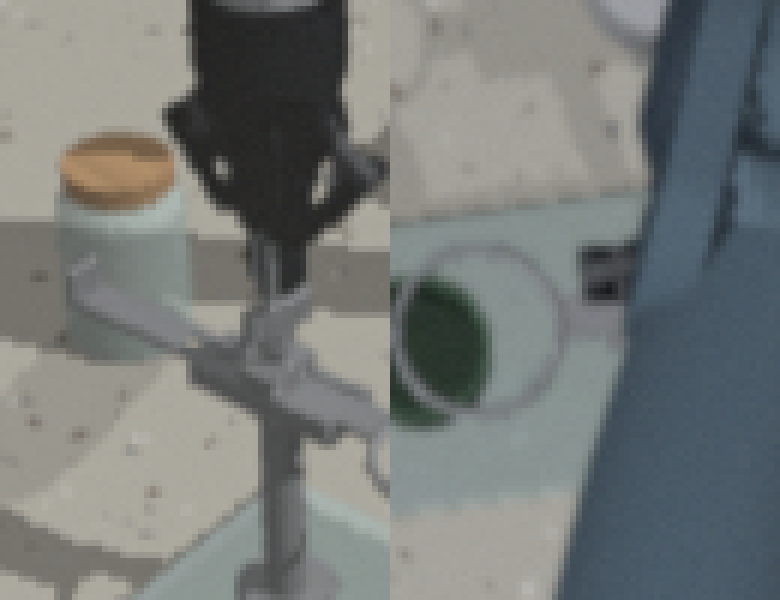

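The wing, near (261,170) in the scene image, hides the fingertips, so the closed fingers are behind it and missed. I'll check this with projections.

Run:
```python
from ov import *
from cell import manip, probe_bus, grab_frame, close_job
p=probe_bus.state()['position']; np.set_printoptions(precision=1,suppress=True)
for n in('scene','top'):
    print(n,'tcp',proj(n,p),'tcp+17',proj(n,p+[0,0,.0168]),'+60',proj(n,p+[0,0,.06]))
    print([ (P.mean(0).round(3),proj(n,P)[:4]) for P,c in segs(.5725,-.0641,.1665,-.038,0) if c in((255,0,255),)])
im=cv2.imread('pics/scene3.png')[158:192,246:276]; t0=cv2.imread('pics/top0.png')[200:240,298:338]; s0=cv2.imread('pics/scene0.png')[160:200,240:280]
f=lambda i:cv2.convertScaleAbs(cv2.resize(i[:34,:30] if 0 else i,(390,390) if i.shape[0]!=34 else (344,390),interpolation=cv2.INTER_NEAREST),alpha=1.6)
o=np.hstack([f(s0),f(t0)]); cv2.imwrite('pics/z.png',o)
```

```text
scene tcp [[260.8 174.5]] tcp+17 [[260.6 170. ]] +60 [[260.2 158.1]]
[(array([ 0.6, -0.1,  0.2]), array([[263.5, 166.2],
       [255.1, 172.3],
       [257.6, 173.4],
       [266.1, 167.2]]))]
top tcp [[314.3 217.7]] tcp+17 [[314.8 217. ]] +60 [[316.2 215.2]]
[(array([ 0.6, -0.1,  0.2]), array([[318. , 224. ],
       [315.7, 210.2],
       [312.4, 210.7],
       [314.6, 224.5]]))]
```

View pics/z.png

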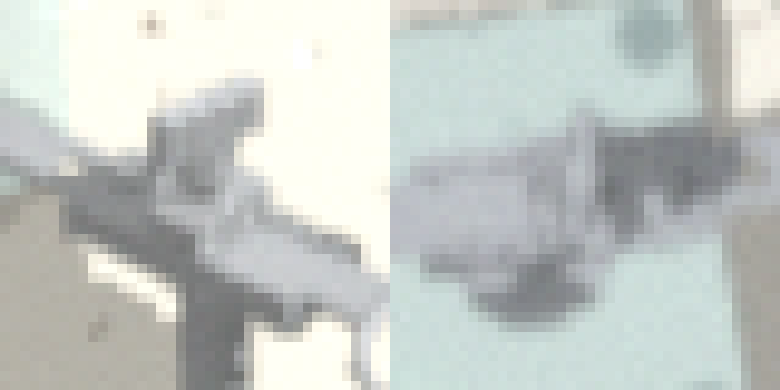

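Run:
```python
from ov import *
a=cv2.imread('pics/scene0.png').astype(int)
for n in('s2','scene3'):
    b=cv2.imread(f'pics/{n}.png').astype(int); g=b.sum(2)//3
    d=(abs(a-b).max(2)>22)
    r=range(136,160) if n=='s2' else range(156,182)
    c0=240 if n=='s2' else 246
    print(n,'cols from',c0)
    for y in r: print(y,''.join('#' if (d[y,x] and g[y,x]<75) else '+' if d[y,x] else '.' for x in range(c0,c0+40)))
print(proj('scene',[.219,.531,.2055+.013]),proj('top',[.219,.531,.2055+.013]))
print(proj('scene',[.5696,-.0619,.2568+.013]))
s=R.from_rotvec([.258,-3.123,-.004]).apply([[0,.0425,0],[0,-.0425,0]])+[.5696,-.0619,.2568+.013]; print(proj('scene',s))
# brightness map of scene0 and scene3 near the wing
b=cv2.imread('pics/scene3.png').astype(int)
for nm,i in(('scene0',a),('scene3',b)):
    print(nm); 
    for y in range(164,184): print(y,' '.join('%3d'%(i[y,x].sum()//3) for x in range(252,272)))
```

```text
s2 cols from 240
136 ..++.++#####+.............++####+++#####
137 +++++.+#####+..............++####++#####
138 +++++.+######................+##########
139 +++++.#######.+.........+.....##########
140 +++++.+######+++++++++++++++++.#########
141 ++++++.#####++++++++++++++++++++########
142 ++++++++####.++++++++++++++++++.#######+
143 .++++++.###.++++++++++++++++++.+######+.
144 ...++++....+++++++++++++++++++.++#####+.
145 ...+++++++++++++++++++++++++++.++#####+.
146 ++++++++++++++++++++++++++++++.++#####+.
147 ++++++++++++++++++++++++++++++.+.#####+.
148 ++++++++++++++++++++++++++++++...#####+.
149 ++++++++++++++++++++++++++++++...#####..
150 +++++++++++....................++#####..
151 ++++..........................+++###+...
152 +++...........................+++++.....
153 +..............................+++.+++..
154 ..................................++++++
155 ...................................+++++
156 ....................................++++
157 .......................................+
158 ........................................
159 ......++++..............................
sce
[... 4010 characters left out ...]
 163 165 165 165 165 165 165
176 123 116 116  90  88 103 103  97 100 100 112 114 143 159 164 166 165 165 165 165
177 109 109  96  85 100 107  89  90  97 100 114 122 133 145 154 164 165 164 165 164
178  87  87  88  93 114 111  94  88  94 102 111 123 129 132 135 151 163 165 164 164
179  82  83  86  92 113 109  98  87  83  90 111 126 130 127 123 137 159 166 165 165
180  90  88  92  98 108 107 103 100  98 103 121 134 124 119 113 133 156 163 165 166
181  93  92  91  98 116 120 120 120 119 119 121 131 116 120 107 122 142 153 160 165
182  91  93  87  83  94 109 114 120 118 123 120 115 114 126 113 113 121 130 145 154
183  85  87  89  82  79  82  94 105 111 122 117 113 115 123 124 119 117 118 121 126
```

The frame differences show the fingertips ending about 17 mm higher than the TCP figure, just at the wing's top edge. No force was felt, so they closed above the wing. I'll reopen, go 16 mm lower and close gently.

Emit:
shift_gripper(plan={"finger_gap":[0.085, 0.085, 0.085, 0.085, 0.085, 0.085], "sx":[0, 0, 0, 0, 0, 0], "sy":[0, 0, 0, 0, 0, 0], "sz":[0, 0, 0.005, 0.01, 0.016, 0.016], "yaw":[0, 0, 0, 0, 0, 0]}, grip_force=20)

```text
clock: 4.0
position: [0.573, -0.0629, 0.1807]
orientation: [0.259, -3.129, -0.001]
wrist_force: [0.2, 0.1, -0.2]
grip_width: 0.0849
gripper_force: 0.0
```

Emit:
shift_gripper(plan={"finger_gap":[0.0, 0.0, 0.0, 0.0, 0.0, 0.0], "sx":[0, 0, 0, 0, 0, 0], "sy":[0, 0, 0, 0, 0, 0], "sz":[0, 0, 0, 0, 0, 0], "yaw":[0, 0, 0, 0, 0, 0]}, grip_force=20)

```text
clock: 4.75
position: [0.5758, -0.0675, 0.1827]
orientation: [-0.255, 3.128, -0.014]
wrist_force: [3.7, -11.1, -0.8]
grip_width: 0.0091
gripper_force: 24.6
```

```bash
python3 d.py 0 0 .194
```

```text
target [ 0.5725 -0.0641  0.194 ] tool delta [ 0.0026  0.0038 -0.0113] turn -0.004 | tilt [ 0.004 -0.009 -1.   ] q6 -0.385
tcp local 0.0027 -0.0039 [ 0.5758 -0.0675  0.1827] F [  3.7 -11.1  -0.8] M [-2.14 -0.69  0.09] width 0.0091 gf 24.602032899856567 t 4.75
```

Wing gripped at 9.1 mm width. The compliance shows its true centre about 5 mm further to -y, so I'll centre the tool on it and read off the axis.

Emit:
shift_gripper(plan={"finger_gap":[0.0, 0.0, 0.0, 0.0], "sx":[0, 0, 0, 0], "sy":[-0.004, -0.004, -0.004, -0.004], "sz":[0, 0, 0, 0], "yaw":[0, 0, 0, 0]}, grip_force=20)

```text
clock: 5.25
position: [0.5757, -0.0677, 0.1825]
orientation: [-0.259, 3.128, -0.003]
wrist_force: [5.6, -4.0, 3.5]
grip_width: 0.009
gripper_force: 25.0
```

```bash
python3 d.py 0 0 .194
```

```text
target [ 0.5725 -0.0641  0.194 ] tool delta [ 0.0025  0.0041 -0.0115] turn -0.001 | tilt [ 0.003 -0.002 -1.   ] q6 -0.391
tcp local 0.0025 -0.0041 [ 0.5757 -0.0677  0.1825] F [ 5.6 -4.   3.5] M [-0.63 -0.78 -0.03] width 0.009 gf 25.028574764728546 t 5.25
```

```bash
sed -i 's/^X,Y,A=.*/X,Y,A=.5732,-.0682,.1665/' d.py
```

Emit:
shift_gripper(plan={"finger_gap":[0.085, 0.085, 0.085, 0.085, 0.085], "sx":[0, 0, 0, 0, 0], "sy":[0, 0, 0, 0, 0], "sz":[0, 0, -0.03, -0.06, -0.06], "yaw":[0, 0, 0, 0, 0]}, grip_force=20)

```text
clock: 5.88
position: [0.575, -0.0669, 0.2434]
orientation: [-0.26, 3.128, -0.001]
wrist_force: [0.0, -0.8, -0.6]
grip_width: 0.0855
gripper_force: 0.0
```

```bash
python3 d.py 0 -.137 .19
```

```text
target [ 0.5959 -0.2033  0.19  ] tool delta [ 0.002  -0.138   0.0535] turn -0.001 | tilt [ 0.003 -0.    -1.   ] q6 -0.391
tcp local 0.002 0.001 [ 0.575  -0.0669  0.2434] F [ 0.  -0.8 -0.6] M [ 0.04 -0.03 -0.01] width 0.0855 gf 0.0 t 5.875
```

Emit:
shift_gripper(plan={"finger_gap":[0.085, 0.085, 0.085, 0.085, 0.085, 0.085, 0.085], "sx":[0.002, 0.002, 0.002, 0.002, 0.002, 0.002, 0.002], "sy":[-0.06, -0.12, -0.138, -0.138, -0.138, -0.138, -0.138], "sz":[0, 0, 0, 0.03, 0.06, 0.083, 0.083], "yaw":[0, 0, 0, 0, 0, 0, 0]}, grip_force=20)

```text
clock: 6.75
position: [0.5924, -0.2015, 0.1553]
orientation: [0.26, -3.125, -0.006]
wrist_force: [0.1, -0.5, 0.2]
grip_width: 0.0854
gripper_force: 0.0
```

```bash
python3 d.py 0 -.137 .157
```

```text
target [ 0.5959 -0.2033  0.157 ] tool delta [-0.0031 -0.0024 -0.0017] turn -0.0 | tilt [-0.006  0.004 -1.   ] q6 -0.595
tcp local -0.0031 -0.1346 [ 0.5924 -0.2015  0.1553] F [ 0.1 -0.5  0.2] M [0.02 0.04 0.1 ] width 0.0854 gf 0.0 t 6.75
```

Emit:
shift_gripper(plan={"finger_gap":[0.0, 0.0, 0.0, 0.0, 0.0, 0.0], "sx":[0, 0, 0, 0, 0, 0], "sy":[0, 0, 0, 0, 0, 0], "sz":[0, 0, 0, 0, 0, 0], "yaw":[0, 0, 0, 0, 0, 0]}, grip_force=20)

```text
clock: 7.5
position: [0.5949, -0.2035, 0.1586]
orientation: [-0.259, 3.131, 0.0]
wrist_force: [0.6, 0.2, -0.2]
grip_width: 0.0
gripper_force: 0.0
```

```bash
python3 d.py 0 -.103 .157
```

```text
target [ 0.5903 -0.1698  0.157 ] tool delta [-0.0009  0.034   0.0016] turn -0.001 | tilt [ 0.  0. -1.] q6 -0.596
tcp local -0.001 -0.137 [ 0.5949 -0.2035  0.1586] F [ 0.6  0.2 -0.2] M [ 0.03 -0.01  0.03] width 0.0 gf 0.0 t 7.5
```

Missed again, with the tips still above the tab, so the real tip offset is at least 23 mm. I'll go 13 mm lower.

Emit:
shift_gripper(plan={"finger_gap":[0.085, 0.085, 0.085, 0.085, 0.085], "sx":[0, 0, 0, 0, 0], "sy":[0, 0, 0, 0, 0], "sz":[0, 0, 0.007, 0.013, 0.013], "yaw":[0, 0, 0, 0, 0]}, grip_force=20)

```text
clock: 8.12
position: [0.5942, -0.2031, 0.1445]
orientation: [0.259, -3.129, -0.002]
wrist_force: [0.3, 0.3, 0.7]
grip_width: 0.0851
gripper_force: 0.0
```

Emit:
shift_gripper(plan={"finger_gap":[0.0, 0.0, 0.0, 0.0, 0.0, 0.0], "sx":[0, 0, 0, 0, 0, 0], "sy":[0, 0, 0, 0, 0, 0], "sz":[0, 0, 0, 0, 0, 0], "yaw":[0, 0, 0, 0, 0, 0]}, grip_force=20)

```text
clock: 8.88
position: [0.5952, -0.2036, 0.1458]
orientation: [-0.259, 3.13, -0.0]
wrist_force: [0.1, -0.5, 1.2]
grip_width: 0.0032
gripper_force: 24.4
```

```bash
python3 d.py 0 -.103 .157
```

```text
target [ 0.5903 -0.1698  0.157 ] tool delta [-0.0007  0.0341 -0.0112] turn -0.001 | tilt [ 0.001 -0.    -1.   ] q6 -0.596
tcp local -0.0008 -0.1371 [ 0.5952 -0.2036  0.1458] F [ 0.1 -0.5  1.2] M [-0.04 -0.05 -0.03] width 0.0032 gf 24.419618546962738 t 8.875
```

Tab gripped. I'll slide it 34 mm to +y in small rows.

Emit:
shift_gripper(plan={"finger_gap":[0.0, 0.0, 0.0, 0.0, 0.0, 0.0, 0.0, 0.0], "sx":[0, 0, 0, 0, 0, 0, 0, 0], "sy":[0.006, 0.013, 0.02, 0.027, 0.032, 0.034, 0.034, 0.034], "sz":[0, 0, 0, 0, 0, 0, 0, 0], "yaw":[0, 0, 0, 0, 0, 0, 0, 0]}, grip_force=20)

```text
clock: 9.88
position: [0.5894, -0.1695, 0.1457]
orientation: [-0.259, 3.131, 0.002]
wrist_force: [-0.4, 1.1, 2.8]
grip_width: 0.0027
gripper_force: 24.7
```

```bash
python3 d.py 0 -.103 .146
```

```text
target [ 0.5903 -0.1698  0.146 ] tool delta [-0.0008 -0.0004 -0.0003] turn -0.001 | tilt [ 0.     0.001 -1.   ] q6 -0.549
tcp local -0.0008 -0.1026 [ 0.5894 -0.1695  0.1457] F [-0.4  1.1  2.8] M [0.11 0.   0.02] width 0.0027 gf 24.725850820541382 t 9.875
```

Emit:
shift_gripper(plan={"finger_gap":[0.04, 0.04, 0.04, 0.04, 0.085, 0.085], "sx":[0, 0, 0, 0, 0, 0], "sy":[0, 0, 0, 0, 0, 0], "sz":[0, 0, -0.04, -0.09, -0.11, -0.11], "yaw":[0, 0, 0, 0, 0, 0]}, grip_force=20)

```text
clock: 10.62
position: [0.5905, -0.1704, 0.2572]
orientation: [-0.259, 3.128, -0.002]
wrist_force: [0.4, 0.1, -0.1]
grip_width: 0.0745
gripper_force: 0.0
```

```bash
python3 d.py 0 0 .244
```

Run:
```python
from ov import *
from cell import manip, probe_bus, grab_frame, close_job
im={n:grab_frame(n)['color'][:,:,::-1].copy() for n in('scene','top')}
for n in im: cv2.imwrite(f'pics/{n}5.png',im[n])
x0,y0,w,h=236,160,45,38;k=13
b=cv2.convertScaleAbs(cv2.resize(im['scene'][y0:y0+h,x0:x0+w],None,fx=k,fy=k,interpolation=3),alpha=1.5)
c=b.copy()
for P,col in segs(.5732,-.0682,.1665,0,0):
    if col in((255,0,0),(0,255,0)): cv2.polylines(c,[np.int32(np.round((proj('scene',P)+.5-[x0,y0])*k*16))],False,col,1,cv2.LINE_AA,4)
cv2.imwrite('pics/c5.png',cv2.resize(np.hstack([b,c]),None,fx=.68,fy=.68,interpolation=cv2.INTER_AREA))
```

```text
target [ 0.5732 -0.0682  0.244 ] tool delta [0.0003 0.1036 0.013 ] turn -0.001 | tilt [ 0.003 -0.001 -1.   ] q6 -0.549
tcp local 0.0001 -0.1036 [ 0.5905 -0.1704  0.2572] F [ 0.4  0.1 -0.1] M [ 0.05  0.   -0.  ] width 0.0745 gf 0.0 t 10.625
```

View pics/c5.png

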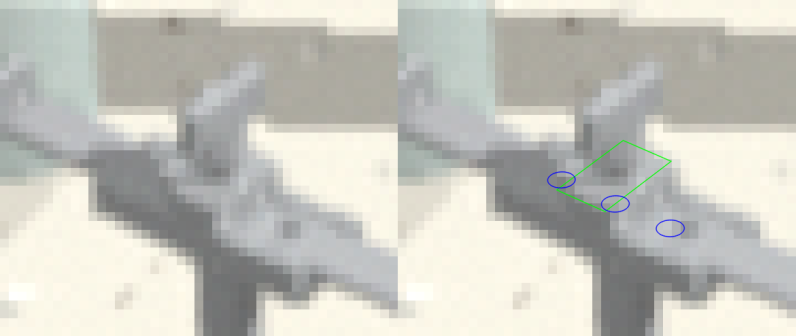

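The outer hole on the +y side shows at about scene px (268.6,185.8). I'll put the numbers against the wing and the tab.

Run:
```python
from ov import *
X,Y,A=.5732,-.0682,.1665
def loc(P): d=P-np.array([X,Y,0]);c,n=np.cos(A),np.sin(A);return np.round([c*d[0]+n*d[1],-n*d[0]+c*d[1],d[2]],4)
print('hole',loc(onz('scene',(268.1,185.3),.164)),'wing top',loc(onz('scene',(261.3,170.5),.2145)),loc(onz('top',(317.5,218),.2145)),'tri',loc(tri((261.3,170.5),(317.5,218))[0]))
s=cv2.imread('pics/scene5.png'); t=cv2.imread('pics/top5.png')
print('scene5 grey'); g=s.sum(2)//3
for y in range(176,194): print(y,' '.join('%3d'%v for v in g[y,252:284]))
print('top5');g=t.sum(2)//3
for y in range(206,232): print(y,' '.join('%3d'%v for v in g[y,292:330]))
```

```text
hole [-0.0034  0.0296  0.164 ] wing top [0.002  0.0085 0.2145] [-0.003  -0.0024  0.2145] tri [-0.004  -0.0005  0.2082]
scene5 grey
176 110 114 122 121  89  83 102  99 101 104 111 122 144 157 162 162 163 163 163 162 163 162 163 163 164 162 162 163 161 162 161 162
177  92 108 109 111 100  92  98  89 100 103 111 122 131 143 151 160 162 161 161 162 162 161 162 162 162 162 163 161 162 163 163 163
178  90  92 107 122 120 103  91  89  92  97 105 120 128 129 133 149 160 163 162 162 162 161 162 163 162 163 158 155 160 160 161 162
179  89  91 109 118 114 106  96  87  81  89 110 126 127 125 121 135 156 162 162 162 163 161 163 162 162 161 157 150 158 162 162 162
180  89  90  86  97 106 104 104  98  97 103 119 133 122 117 114 129 154 162 163 162 163 162 162 162 162 164 161 158 160 162 163 162
181  92  90  85  93 113 118 118 118 116 117 120 130 115 118 108 120 140 151 157 162 161 164 162 162 162 162 162 162 162 162 163 161
182  87  90  86  82  91 106 111 117 116 122 118 113 113 124 111 112 119 128 141 150 158 161 163 162 163 162 161 162 161 162 162 161
183  83  86  87  80  79  82  91 102 109 120 1
[... 4767 characters left out ...]
 110 105  98 101 109 119 123 126 126 128 138 142 145 144 142 141 143 143 142
228 140 140 140 142 143 142 143 142 141 132 131 133 127 120 123 129 130 128 126 120 115 114 118 125 129 129 128 131 136 141 144 142 144 143 144 142 144 142
229 144 143 144 143 143 142 144 144 142 139 139 140 139 133 129 129 128 127 129 127 125 125 126 128 129 129 130 129 139 142 144 143 143 144 143 144 143 143
230 143 146 143 143 144 144 144 143 142 145 144 143 142 137 132 128 129 130 128 128 127 128 127 131 130 130 130 132 140 141 143 144 142 143 144 142 144 144
231 142 142 143 144 143 142 142 145 143 144 143 143 141 141 137 134 133 130 129 127 129 129 127 132 138 136 135 138 142 142 143 144 144 142 144 144 144 142
```

Run:
```python
from ov import *
X,Y,A=.5732,-.0682,.1665
def loc(P): d=P-np.array([X,Y,0]);c,n=np.cos(A),np.sin(A);return np.round([c*d[0]+n*d[1],-n*d[0]+c*d[1],d[2]],4)
X3,r=tri((268.3,185.4),(306.8,221.2));print('hole tri',loc(X3),r,'top@.164',loc(onz('top',(306.8,221.2),.164)))
for u in((317.2,217),(317.0,218)): print('wing top@.2145',loc(onz('top',u,.2145)))
# trough ends and strap in top
print('strap +y edge',loc(onz('top',(311.6,220),.1765)),'trough +y end',loc(onz('top',(299.6,217),.1655)),'wing scene ends',loc(onz('scene',(255.5,172.3),.2145)),loc(onz('scene',(266.5,168.3),.2145)))
p=cv2.imread('pics/top5.png').sum(2)//3
for y in (222,223,224,225): print(y,p[y,322:345])
def ring(n,win):
    pass
```

```text
hole tri [-0.0036  0.0279  0.163 ] [1.8635516988853449, 1.8635516988853338] top@.164 [-0.0027  0.0264  0.164 ]
wing top@.2145 [ 1.000e-04 -2.000e-03  2.145e-01]
wing top@.2145 [-0.0027 -0.0009  0.2145]
strap +y edge [-0.0024  0.0123  0.1765] trough +y end [0.0134 0.0466 0.1655] wing scene ends [2.020e-02 2.000e-04 2.145e-01] [-0.0171  0.014   0.2145]
222 [ 89  99 113 123 127 125 121 121 125 122 116 115 110 124 149 159 159 160
 161 156 154 156 162]
223 [ 96 105 114 121 126 128 125 125 126 125 113 107 109 121 151 163 162 162
 163 163 162 162 162]
224 [106 116 122 124 126 128 130 128 132 130 113 109 109 123 150 161 163 161
 161 161 162 163 163]
225 [123 127 130 128 130 131 137 139 142 136 115 110 109 121 149 162 162 160
 159 159 161 162 161]
```

Triangulated hole: z 0.163 (expected 0.164) and y about 26–28 mm from the axis frame. Strap, wing and trough in the top view centre within about 1.5 mm, so the middle hole is lined up. Back to the wing, gripping deeper this time.

```bash
sed -i 's/^X,Y,A=.*/X,Y,A=.5707,-.0686,.1665/' d.py
```

Emit:
shift_gripper(plan={"finger_gap":[0.085, 0.085, 0.085, 0.085, 0.085, 0.085, 0.085, 0.085], "sx":[0.0028, 0.0028, 0.0028, 0.0028, 0.0028, 0.0028, 0.0028, 0.0028], "sy":[0.06, 0.1036, 0.1036, 0.1036, 0.1036, 0.1036, 0.1036, 0.1036], "sz":[0, 0, 0, 0.03, 0.06, 0.088, 0.088, 0.088], "yaw":[0, 0, 0, 0, 0, 0, 0, 0]}, grip_force=20)

```text
clock: 11.72
position: [0.5696, -0.0688, 0.1678]
orientation: [0.258, -3.131, 0.0]
wrist_force: [1.0, -1.1, 0.9]
grip_width: 0.0853
gripper_force: 0.0
```

```bash
python3 d.py 0 0 .168
```

```text
target [ 0.5707 -0.0686  0.168 ] tool delta [-0.0011 -0.     -0.0002] turn -0.002 | tilt [-0. -0. -1.] q6 -0.395
tcp local -0.0011 0.0 [ 0.5696 -0.0688  0.1678] F [ 1.  -1.1  0.9] M [ 0.04  0.02 -0.05] width 0.0853 gf 0.0 t 11.725
```

Emit:
shift_gripper(plan={"finger_gap":[0.0, 0.0, 0.0, 0.0, 0.0, 0.0], "sx":[0, 0, 0, 0, 0, 0], "sy":[0, 0, 0, 0, 0, 0], "sz":[0, 0, 0, 0, 0, 0], "yaw":[0, 0, 0, 0, 0, 0]}, grip_force=40)

```text
clock: 12.48
position: [0.5698, -0.0688, 0.1679]
orientation: [-0.259, 3.13, -0.002]
wrist_force: [-0.8, -3.5, 2.0]
grip_width: 0.0089
gripper_force: 44.6
```

```bash
python3 d.py 0 0 .168
```

```text
target [ 0.5707 -0.0686  0.168 ] tool delta [-0.0009  0.     -0.0001] turn -0.002 | tilt [ 0.001 -0.001 -1.   ] q6 -0.395
tcp local -0.0009 -0.0 [ 0.5698 -0.0688  0.1679] F [-0.8 -3.5  2. ] M [-0.48  0.07 -0.1 ] width 0.0089 gf 44.64555323123932 t 12.475
```

Careful with the scale: turns go in shares of pi rad. That gives: 1.36 rad / 3.1416 = 0.4329.

Emit:
shift_gripper(plan={"finger_gap":[0.0, 0.0, 0.0, 0.0, 0.0, 0.0, 0.0, 0.0], "sx":[0, 0, 0, 0, 0, 0, 0, 0], "sy":[0, 0, 0, 0, 0, 0, 0, 0], "sz":[0.0003, 0.0005, 0.0008, 0.001, 0.0012, 0.0015, 0.0017, 0.002], "yaw":[0.0541, 0.1082, 0.1623, 0.2165, 0.2706, 0.3247, 0.3788, 0.4329]}, grip_force=40)

```text
clock: 13.48
position: [0.5703, -0.0682, 0.166]
orientation: [1.773, 2.592, 0.001]
wrist_force: [1.2, -1.7, 2.6]
grip_width: 0.0087
gripper_force: 44.6
```

```bash
python3 d.py 0 0 .168
```

```text
target [ 0.5707 -0.0686  0.168 ] tool delta [-0.0005  0.0003 -0.002 ] turn -1.367 | tilt [ 0.002  0.    -1.   ] q6 0.97
tcp local -0.0004 0.0004 [ 0.5703 -0.0682  0.166 ] F [ 1.2 -1.7  2.6] M [-0.26 -0.23  0.06] width 0.0087 gf 44.61964666843414 t 13.475
```

Scaled: 1.02 rad / 3.1416 = 0.3247.

Emit:
shift_gripper(plan={"finger_gap":[0.0, 0.0, 0.0, 0.0, 0.0, 0.0], "sx":[0, 0, 0, 0, 0, 0], "sy":[0, 0, 0, 0, 0, 0], "sz":[0.0003, 0.0005, 0.0008, 0.001, 0.0012, 0.0015], "yaw":[0.0541, 0.1082, 0.1623, 0.2165, 0.2706, 0.3247]}, grip_force=40)

```text
clock: 14.22
position: [0.5708, -0.0684, 0.1646]
orientation: [2.813, 1.396, 0.003]
wrist_force: [2.0, -1.5, 1.6]
grip_width: 0.0092
gripper_force: 44.5
```

```bash
python3 d.py 0 0 .168
```

```text
target [ 0.5707 -0.0686  0.168 ] tool delta [-0.0002  0.0001 -0.0034] turn 0.755 | tilt [ 0.003 -0.    -1.   ] q6 1.99
tcp local 0.0001 0.0002 [ 0.5708 -0.0684  0.1646] F [ 2.  -1.5  1.6] M [-0.4  -0.41  0.08] width 0.0092 gf 44.509888887405396 t 14.225
```

Emit:
shift_gripper(plan={"finger_gap":[0.0, 0.0, 0.0, 0.0, 0.0, 0.0, 0.0], "sx":[0, 0, 0, 0, 0, 0, 0], "sy":[0, 0, 0, 0, 0, 0, 0], "sz":[0.0003, 0.0005, 0.0008, 0.001, 0.0012, 0.0013, 0.0013], "yaw":[0.0541, 0.1082, 0.1623, 0.2165, 0.2706, 0.3024, 0.3024]}, grip_force=40)

```text
clock: 15.1
position: [0.5709, -0.0689, 0.1632]
orientation: [3.14, -0.035, 0.004]
wrist_force: [3.2, -3.9, 0.2]
grip_width: 0.0091
gripper_force: 44.4
```

```bash
python3 d.py 0 0 .168
```

```text
target [ 0.5707 -0.0686  0.168 ] tool delta [-0.0002 -0.0002 -0.0048] turn -0.189 | tilt [ 0.003 -0.001 -1.   ] q6 2.934
tcp local 0.0002 -0.0003 [ 0.5709 -0.0689  0.1632] F [ 3.2 -3.9  0.2] M [-0.67 -0.71 -0.03] width 0.0091 gf 44.40640032291412 t 15.1
```

No jam through 3.33 rad. I'll open, rotate back half a turn and regrip.

Scaled: -0.9 rad / 3.1416 = -0.2865.

Emit:
shift_gripper(plan={"finger_gap":[0.085, 0.085, 0.085, 0.085, 0.085, 0.085, 0.085, 0.085], "sx":[0, 0, 0, 0, 0, 0, 0, 0], "sy":[0, 0, 0, 0, 0, 0, 0, 0], "sz":[0, 0, 0, 0, 0, 0, 0, 0], "yaw":[0, 0, 0, -0.0573, -0.1146, -0.1719, -0.2292, -0.2865]}, grip_force=40)

```text
clock: 16.1
position: [0.5692, -0.0679, 0.1626]
orientation: [-2.84, -1.342, 0.0]
wrist_force: [-0.5, -0.9, 0.4]
grip_width: 0.0851
gripper_force: 0.0
```

Emit:
shift_gripper(plan={"finger_gap":[0.085, 0.085, 0.085, 0.085, 0.085, 0.085, 0.085, 0.085], "sx":[0, 0, 0, 0, 0, 0, 0, 0], "sy":[0, 0, 0, 0, 0, 0, 0, 0], "sz":[0, 0, 0, 0, 0, 0, 0, 0], "yaw":[-0.0573, -0.1146, -0.1719, -0.2292, -0.2865, -0.3438, -0.4011, -0.4584]})

```text
clock: 17.1
position: [0.5692, -0.0679, 0.1626]
orientation: [-1.25, -2.881, -0.0]
wrist_force: [-0.4, 0.2, 0.4]
grip_width: 0.0848
gripper_force: 0.0
```

Emit:
shift_gripper(plan={"finger_gap":[0.085, 0.085, 0.085, 0.085, 0.085, 0.085], "sx":[0, 0, 0, 0, 0, 0], "sy":[0, 0, 0, 0, 0, 0], "sz":[0, 0, 0, 0, 0, 0], "yaw":[-0.0573, -0.1146, -0.1719, -0.2292, -0.2546, -0.2546]})

```text
clock: 17.85
position: [0.5693, -0.0679, 0.1626]
orientation: [-0.04, -3.141, -0.001]
wrist_force: [0.3, 0.1, 0.2]
grip_width: 0.085
gripper_force: 0.0
```

```bash
python3 d.py 0 0 .163 -.19
```

```text
target [ 0.5707 -0.0686  0.163 ] tool delta [-0.0015 -0.0006 -0.0004] turn -0.002 | tilt [-0.001  0.    -1.   ] q6 -0.204
tcp local -0.0013 0.0009 [ 0.5693 -0.0679  0.1626] F [0.3 0.1 0.2] M [-0.05 -0.02 -0.03] width 0.085 gf 0.0 t 17.85
```

Emit:
shift_gripper(plan={"finger_gap":[0.0, 0.0, 0.0, 0.0, 0.0, 0.0], "sx":[-0.0015, -0.0015, -0.0015, -0.0015, -0.0015, -0.0015], "sy":[-0.0006, -0.0006, -0.0006, -0.0006, -0.0006, -0.0006], "sz":[0, 0, 0, 0, 0, 0], "yaw":[0, 0, 0, 0, 0, 0]}, grip_force=40)

```text
clock: 18.6
position: [0.5711, -0.0689, 0.1629]
orientation: [0.039, 3.141, 0.0]
wrist_force: [-0.9, -0.3, 1.8]
grip_width: 0.0092
gripper_force: 44.6
```

```bash
python3 d.py 0 0 .163 -.19
```

```text
target [ 0.5707 -0.0686  0.163 ] tool delta [ 0.0004  0.0003 -0.0001] turn -0.001 | tilt [ 0.  0. -1.] q6 -0.205
tcp local 0.0003 -0.0003 [ 0.5711 -0.0689  0.1629] F [-0.9 -0.3  1.8] M [-0.01  0.1   0.02] width 0.0092 gf 44.57482874393463 t 18.6
```

Emit:
shift_gripper(plan={"finger_gap":[0.0, 0.0, 0.0, 0.0, 0.0, 0.0, 0.0, 0.0], "sx":[0, 0, 0, 0, 0, 0, 0, 0], "sy":[0, 0, 0, 0, 0, 0, 0, 0], "sz":[0.0003, 0.0005, 0.0008, 0.001, 0.0012, 0.0015, 0.0017, 0.0018], "yaw":[0.0541, 0.1082, 0.1623, 0.2165, 0.2706, 0.3247, 0.3788, 0.4138]}, grip_force=40)

```text
clock: 19.6
position: [0.5705, -0.0694, 0.161]
orientation: [1.937, 2.473, -0.002]
wrist_force: [-1.8, -1.4, 1.4]
grip_width: 0.0092
gripper_force: 44.7
```

```bash
python3 d.py 0 0 .168
```

```text
target [ 0.5707 -0.0686  0.168 ] tool delta [ 0.0008  0.0003 -0.007 ] turn -1.496 | tilt [-0.001 -0.001 -1.   ] q6 1.098
tcp local -0.0003 -0.0008 [ 0.5705 -0.0694  0.161 ] F [-1.8 -1.4  1.4] M [-0.3   0.33 -0.01] width 0.0092 gf 44.689950942993164 t 19.6
```

Scaled: 1 rad / 3.1416 = 0.3183.

Emit:
shift_gripper(plan={"finger_gap":[0.0, 0.0, 0.0, 0.0, 0.0, 0.0, 0.0], "sx":[0, 0, 0, 0, 0, 0, 0], "sy":[0, 0, 0, 0, 0, 0, 0], "sz":[0.0003, 0.0005, 0.0008, 0.001, 0.0012, 0.0014, 0.0014], "yaw":[0.0541, 0.1082, 0.1623, 0.2165, 0.2706, 0.3183, 0.3183]}, grip_force=40)

```text
clock: 20.48
position: [0.5699, -0.0693, 0.1595]
orientation: [2.882, 1.249, -0.003]
wrist_force: [-3.7, -2.0, 3.0]
grip_width: 0.0091
gripper_force: 44.9
```

```bash
python3 d.py 0 0 .168
```

```text
target [ 0.5707 -0.0686  0.168 ] tool delta [ 0.001   0.0001 -0.0085] turn 0.652 | tilt [-0.002 -0.001 -1.   ] q6 2.093
tcp local -0.0009 -0.0005 [ 0.5699 -0.0693  0.1595] F [-3.7 -2.   3. ] M [-0.37  0.86 -0.07] width 0.0091 gf 44.8832631111145 t 20.475
```

Scaled: 0.3 rad / 3.1416 = 0.0955.

Emit:
shift_gripper(plan={"finger_gap":[0.0, 0.0, 0.0], "sx":[0, 0, 0], "sy":[0, 0, 0], "sz":[0.0002, 0.0004, 0.0004], "yaw":[0.0477, 0.0955, 0.0955]}, grip_force=40)

```text
clock: 20.85
position: [0.5698, -0.0692, 0.1591]
orientation: [3.036, 0.808, -0.004]
wrist_force: [-4.2, -1.4, 3.3]
grip_width: 0.009
gripper_force: 45.0
```

```bash
python3 d.py 0 0 .168
```

```text
target [ 0.5707 -0.0686  0.168 ] tool delta [ 0.001  -0.0001 -0.0089] turn 0.354 | tilt [-0.002 -0.001 -1.   ] q6 2.391
tcp local -0.0009 -0.0004 [ 0.5698 -0.0692  0.1591] F [-4.2 -1.4  3.3] M [-0.32  1.   -0.08] width 0.009 gf 44.985551834106445 t 20.85
```

Emit:
shift_gripper(plan={"finger_gap":[0.0, 0.0, 0.0], "sx":[0, 0, 0], "sy":[0, 0, 0], "sz":[0.0002, 0.0002, 0.0002], "yaw":[0.0382, 0.0382, 0.0382]}, grip_force=40)

```text
clock: 21.22
position: [0.5698, -0.0691, 0.1589]
orientation: [3.079, 0.626, -0.004]
wrist_force: [-5.0, -2.0, 4.0]
grip_width: 0.0089
gripper_force: 45.0
```

```bash
python3 d.py 0 0 .168
```

```text
target [ 0.5707 -0.0686  0.168 ] tool delta [ 0.001  -0.0001 -0.0091] turn 0.235 | tilt [-0.002 -0.001 -1.   ] q6 2.51
tcp local -0.001 -0.0003 [ 0.5698 -0.0691  0.1589] F [-5. -2.  4.] M [-0.3   1.03 -0.05] width 0.0089 gf 45.02695620059967 t 21.225
```

Scaled: 0.1 rad / 3.1416 = 0.0318.

Emit:
shift_gripper(plan={"finger_gap":[0.0, 0.0, 0.0], "sx":[0, 0, 0], "sy":[0, 0, 0], "sz":[0.0001, 0.0001, 0.0001], "yaw":[0.0318, 0.0318, 0.0318]}, grip_force=40)

```text
clock: 21.6
position: [0.5698, -0.069, 0.1587]
orientation: [3.106, 0.471, -0.004]
wrist_force: [-5.5, -2.5, 3.6]
grip_width: 0.0091
gripper_force: 45.0
```

```bash
python3 d.py 0 0 .168
```

```text
target [ 0.5707 -0.0686  0.168 ] tool delta [ 0.001  -0.0001 -0.0093] turn 0.135 | tilt [-0.002 -0.    -1.   ] q6 2.61
tcp local -0.001 -0.0002 [ 0.5698 -0.069   0.1587] F [-5.5 -2.5  3.6] M [-0.29  1.02 -0.08] width 0.0091 gf 45.0063157081604 t 21.6
```

Emit:
shift_gripper(plan={"finger_gap":[0.0, 0.0, 0.0], "sx":[0, 0, 0], "sy":[0, 0, 0], "sz":[0.0001, 0.0001, 0.0001], "yaw":[0.0318, 0.0318, 0.0318]}, grip_force=40)

```text
clock: 21.98
position: [0.5697, -0.0689, 0.1586]
orientation: [3.126, 0.315, -0.004]
wrist_force: [-4.5, -1.2, 3.7]
grip_width: 0.0089
gripper_force: 45.0
```

```bash
python3 d.py 0 0 .168
```

```text
target [ 0.5707 -0.0686  0.168 ] tool delta [ 0.001  -0.0001 -0.0094] turn 0.035 | tilt [-0.002 -0.    -1.   ] q6 2.71
tcp local -0.001 -0.0002 [ 0.5697 -0.0689  0.1586] F [-4.5 -1.2  3.7] M [-0.21  1.04 -0.09] width 0.0089 gf 44.985612630844116 t 21.975
```

Emit:
shift_gripper(plan={"finger_gap":[0.0, 0.0, 0.0], "sx":[0, 0, 0], "sy":[0, 0, 0], "sz":[0, 0, 0], "yaw":[0.0255, 0.0255, 0.0255]}, grip_force=40)

```text
clock: 22.35
position: [0.5697, -0.0689, 0.1585]
orientation: [3.135, 0.193, -0.004]
wrist_force: [-5.3, -0.9, 2.2]
grip_width: 0.0084
gripper_force: 45.6
```

```bash
python3 d.py 0 0 .168
```

```text
target [ 0.5707 -0.0686  0.168 ] tool delta [ 0.001  -0.0002 -0.0095] turn -0.044 | tilt [-0.002 -0.    -1.   ] q6 2.789
tcp local -0.001 -0.0001 [ 0.5697 -0.0689  0.1585] F [-5.3 -0.9  2.2] M [-0.34  0.96  0.56] width 0.0084 gf 45.55417835712433 t 22.35
```

The torque about z jumped to 0.56 N m after about 6.3 rad of turning, and the wing is back along stand x, so the screw is at its hard stop. Release, retreat and verify.

Scaled: -0.03 rad / 3.1416 = -0.0095.

Emit:
shift_gripper(plan={"finger_gap":[0.085, 0.085, 0.085, 0.085, 0.085, 0.085], "sx":[0, 0, 0, 0, 0, 0], "sy":[0, 0, 0, 0, 0, 0], "sz":[0, 0, 0, -0.05, -0.1, -0.13], "yaw":[-0.0095, -0.0095, -0.0095, -0.0095, -0.0095, -0.0095]})

```text
clock: 23.1
position: [0.572, -0.0689, 0.2917]
orientation: [3.132, 0.231, 0.006]
wrist_force: [0.1, -0.2, -0.7]
grip_width: 0.0852
gripper_force: 0.0
```

Emit:
shift_gripper(plan={"finger_gap":[0.085, 0.085, 0.085, 0.085], "sx":[0, 0, 0, 0], "sy":[-0.06, -0.12, -0.12, -0.12], "sz":[0, 0, 0, 0], "yaw":[0, 0, 0, 0]})

```text
clock: 23.6
position: [0.5537, 0.0499, 0.2888]
orientation: [3.133, 0.232, 0.001]
wrist_force: [0.9, -0.5, -0.8]
grip_width: 0.0848
gripper_force: 0.0
```

```bash
python3 d.py 0 0 .168
```

Run:
```python
from ov import *
from cell import manip, probe_bus, grab_frame, close_job
o=[]
for n,(x,y) in (('scene',(225,155)),('top',(255,185))):
    im=grab_frame(n)['color'][:,:,::-1].copy(); cv2.imwrite(f'pics/{n}9.png',im)
    o.append(cv2.convertScaleAbs(cv2.resize(im[y:y+75,x:x+95],None,fx=4.2,fy=4.2,interpolation=3),alpha=1.5))
cv2.imwrite('pics/c9.png',np.hstack(o))
```

```text
target [ 0.5707 -0.0686  0.168 ] tool delta [-0.0007  0.1197  0.1209] turn -0.019 | tilt [ 0. -0. -1.] q6 2.97
tcp local 0.0028 0.1197 [0.5537 0.0499 0.2888] F [ 0.9 -0.5 -0.8] M [-0.    0.02 -0.01] width 0.0848 gf 0.0 t 23.6
```

View pics/c9.png

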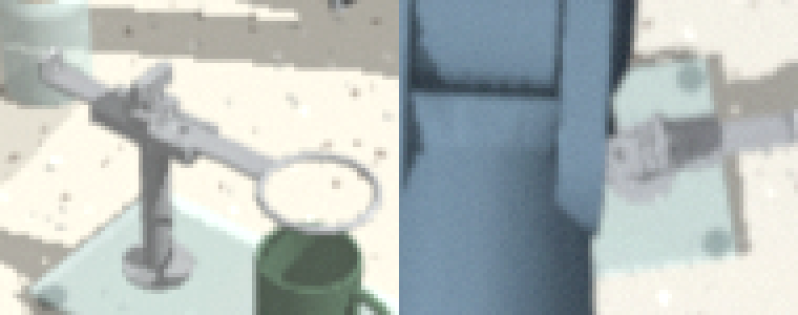

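The picture shows the wing sitting low on the strap at crop (150,85), the arm level with its ring over the mug at (318,190), and the mug in place with the gripper clear.

```bash
python3 -c "
from cell import manip, probe_bus, grab_frame, close_job
print(close_job())"
```

```text
the job is handed in; nothing more can be done
None
```

I slid the arm about 34 mm until its middle hole lined up under the thumbscrew, turned the screw down to its hard stop, and handed the job in at about 24 s with the gripper clear; no verdict came back.

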